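# Put the torch away and close the swollen lid as far as it runs freely

### The arm

A 6-joint arm with a two-finger parallel gripper is mounted at the origin on the work surface. World frame = base frame: x ahead of the robot, y to its left, z up, the work surface at z = 0. Lengths are in m, angles in rad, forces in N, time in s.
With the tool pointing down it reaches from about 0.35 to 0.775 m from the base axis. Payload 5.5 kg.
Tool frame: the origin (TCP) lies between the finger pads; the fingertips stand 22 mm ahead of it and the grasp point (between the pads) lies 3 mm ahead of it; z points along the fingers, y is the line along which they close (so a half turn about z gives the same grasp; the last joint's range is limited). The gripper opens to 85 mm and grips with 20 to 120 N. Pads are 22 mm wide; open, the fingers measure 114 mm over their backs; the gripper's body (76 mm by 85 mm) begins 54 mm behind the grasp point. The pads swing forward as they close: fully open they stand 13 mm farther back than shut.
Start: joints at [-1.299, 0.313, 0.046, 1.304, 0, 1.431], TCP at [0.23, -0.527, 0.253] pointing down, gripper open.
Joint ranges: [-2.76, 2.76], [-0.86, 1.69], [-1.03, 1.26], [-2.2, 2.34], [-1.47, 1.5], [-3.14, 3.14]. Speed limits (rad/s): [2.57, 2.57, 3.14, 3.14, 3.14, 3.14].

### API

Orientations are given as a unit quaternion [w, x, y, z].
In Python, from workcell import env gives the robot as it stands.
- The arm moves only by the shell command python3 nudge.py [OPENING] [FORCE], which reads ROWS from standard input. ROWS is a JSON object whose key "segments" holds a list of rows, 1 to 8 of them, each of 6 numbers: dx, dy, dz in units of 25 mm, then a rotation vector rx, ry, rz in units of 0.2 rad; each row is the pose to reach, as a shift and turn from the pose commanded when the command began, along the tool's axes at that moment; what a row does not reach only later rows make up. A row lasts 1/8 s, in which the tool goes at most 0.0625 m and 0.188 rad, less where a joint would pass 70% of its speed; a pose out of reach is approached as far as the arm can. OPENING is the finger opening in m, set as the command begins (- or left out keeps the last). The fingers move at their own pace and stop on an object; FORCE is the grip in N (left out, the last holds). Time passes only in rows, so rows that do not move let the fingers close. It prints the time, the measured TCP pose, the force, the opening and the grip force at its end. Input that does not fit is refused with a message, and nothing moves.
- env.get_state(): the state, without advancing time (a new reading comes with each control period).
- env.read_camera(name): name is "side" or "top" or "wrist"; returns a dict with "image" (420x560x3 uint8, red, green, blue), "K" (3x3 intrinsics, pixels), "R" (3x3) and "t" (3): a world point X has camera coordinates R X + t. Camera axes: x right, y down, z forward; pixel columns grow to the right and rows downward; lengths in m; the calibration is good to about 2 mm. A picture is of the moment at which its call begins. There is no depth.
- env.hand_in(): hands the job in; it is judged then, once.
The state is a dict: "clock": time; "joint_pos": joint angles; "qvel": joint speeds; "tau": joint torques, N m; "tcp_pos": TCP position; "orientation": TCP orientation; "wrist_force": force on the tool from outside, world axes, zero at the start; "ft_torque": the same for the moment, N m; "finger_gap": finger opening in m; "grip_force": force on a finger pad.
Only numpy, scipy, OpenCV 4.12 (cv2) and the standard library are available. Lean on these libraries where they do the work, as an engineer would, in place of code of your own. Each camera call takes 0.05 s, during which the arm holds its last target. There are 200 camera calls.

### The job

Lay the red torch in the wooden sliding-lid box, lowering it in rather than dropping it. Then slide the box's lid towards shut only until you feel it start to bind in its swollen groove (somewhere short of shut, you cannot see where) without forcing it, and ease it back a centimetre or two so that it is left running free and not wedged. Leave the other things where they are.

Things in the scene. Friction and masses are not known exactly. Their poses are not given: they have to be found in the camera images.
- torch: Red plastic pocket torch, flat-sided: 83 mm long along its own x (square head with lens at +x), 22 mm wide (24 at the head), 18 mm high (20 at the head), about 50 g. Origin at the centre of its underside, z up. It starts lying flat on the tray among the other small things, its length within about 35 degrees of the tray's y, at least 25 mm free beside its sides.
- tray: Low tray, 230 mm (its x) by 310 mm (its y), dark wooden floor 6 mm above the table, rattan rim 10 mm wide and 22 mm high. Origin at the centre of its underside. Does not move.
- keybox: Pale wooden sliding-lid box, 150 mm (its x) by 300 mm (its y) by 64 mm high; stays put on the table. Origin at the centre of its underside, z up. The lid runs in grooves in the two long walls, along the box's y: it opens towards -y, passing over the lower end wall and sticking out of the box, and shuts towards +y.
- keybox_in (a point): Centre of the box's inner floor, 8 mm above the table; axes as the box. Inside 126 mm (x) by 276 mm (y); the lid's underside is 42 mm above this floor. With the lid open by q (m), the box is open from above between box y = 0.138 - q and y = 0.138.
- lid (a joint): How far the lid is open, m: 0 shut, growing towards the box's -y; starts at 0.14 to 0.17. It runs with a steady drag of about 1.5 N and stays where it is left. At an unseen opening between about 0.02 and 0.105, different every time, the groove is swollen: from there on the push rises by about 3 N per mm. Held still there, it pushes back with a part of that. Never push with more than about 15 N.
- lid_pull (a point): Centre of the top face of the lid's pull: a brass bar 70 mm long across the lid (box x), 14 mm thick (box y), 26 mm tall, in the middle of the pale plywood lid. Its top is 83 mm above the table, the lid's top face 57 mm. Moves with the lid; axes as the box. Pinch it from above, fingers closing along the box's y, fingertips some 3 mm above the lid.
- trinket: Bystander: clear glass trinket box with brass edges and a hinged glass lid (shut), 70 x 70 mm, 45 mm high with its knob, on the tray. Origin at the centre of its underside.
- carabiner: Bystander: aluminium carabiner lying flat, 80 x 48 x 9 mm, on the tray. Origin at its middle, underneath.
- magnet: Bystander: round dark ceramic magnet, 30 mm across, 8 mm high, on the tray. Origin at the centre of its underside.
- cap: Bystander: steel bottle cap, 32 mm across, 6.5 mm high, on the tray. Origin at the centre of its underside.
- bowl: Bystander: blue ceramic bowl, 130 mm across, 50 mm high, at the back of the table. Origin at the centre of its underside.
- notebook: Bystander: small blue notebook, 75 x 105 x 15 mm, lying at the back of the table. Origin at the centre of its underside.

How it is judged:
On the way, in this order (a step that is already met when the one before it is completed fails the run):
1. the torch lies in the box, let go and at rest (x of torch in the frame of keybox between -0.06 and 0.06 m and y of torch in the frame of keybox between -0.135 and 0.135 m and z of torch in the frame of keybox below 0.035 m and contact force between the fingers and torch below 0.05 N and linear speed of torch below 0.03 m/s), for 0.2 s.
2. the lid has been slid to the tight spot: the groove nips its edge with more than 1 N (contact force between shoe and swell above 1 N), for 0.05 s.
At the end, for the whole second after the job is handed in: The torch lies at rest inside the box; the lid rests clear of the tight spot, 1 to 30 mm short of where the groove first touches it (x of torch in the frame of keybox between -0.06 and 0.06 m and y of torch in the frame of keybox between -0.135 and 0.135 m and z of torch in the frame of keybox below 0.035 m and linear speed of torch below 0.02 m/s and contact force between shoe and swell below 0.1 N and y of swell in the frame of lid_pull between 0.15 and 0.179 m and velocity of joint lid between -0.005 and 0.005 m/s).
It fails at once if the lid is forced into the tight spot: the groove nips its edge with more than 36 N (a push of about 20 N) (contact force between shoe and swell above 36 N).
It fails at once if the torch is dropped into the box (it falls faster than 0.75 m/s inside it, a drop of about 3 cm) (x of torch in the frame of keybox between -0.06 and 0.06 m and y of torch in the frame of keybox between -0.135 and 0.135 m and z of torch in the frame of keybox below 0.06 m and linear speed of torch above 0.75 m/s).
It fails at once if a bystander is shifted by more than 3 cm (the glass trinket box by more than 2 cm) (distance of trinket from where it was at the start of the episode above 0.02 m or distance of any of carabiner, magnet, cap, bowl, notebook from where it was at the start of the episode above 0.03 m).
It also fails if it takes over 54 s, if anything falls off the work surface, if the arm or the gripper's body presses on something with over 40 N, if the wrist force passes 120 N, or if a joint passes its speed limit or range.

## Working session

There is one attempt and no reset: what is moved stays moved. The work goes in short steps, Python scripts to look and compute and a shell command to move; the robot and the scene stay as the last step left them, time stands still between calls to the robot, and variables do not carry over. Pictures are saved under pics/ and viewed, at most 10 in all, crops included, and the job is handed in when it is done.

```bash
ls; mkdir -p pics; python3 - <<'E'
from workcell import env
import cv2,numpy as np
for n in("top","side"):
    c=env.read_camera(n); cv2.imwrite(f"pics/{n}0.png",c["image"][:,:,::-1]); np.savez(f"pics/{n}0.npz",**c)
    print(n,c["K"].tolist(),np.round(c["R"],3).tolist(),c["t"])
print(env.get_state())
E
```

```text
nudge.py
pics
workcell.py
top [[415.7553215475822, 0.0, 272.9954885903902], [0.0, 415.7553215475822, 208.48313249048635], [0.0, 0.0, 1.0]] [[0.009, -1.0, 0.026], [-0.991, -0.012, -0.135], [0.136, -0.025, -0.99]] [0.09622727 0.63197714 0.89082228]
side [[426.88622359753185, 0.0, 283.0332681933187], [0.0, 426.88622359753185, 215.66451536711725], [0.0, 0.0, 1.0]] [[-0.999, -0.029, -0.02], [0.003, 0.487, -0.873], [0.035, -0.873, -0.487]] [0.60380032 0.01633191 0.89890997]
{'clock': 0.1, 'joint_pos': array([-1.29859537e+00,  3.13953287e-01,  4.50945543e-02,  1.30361188e+00,
        2.09319871e-05,  1.43125306e+00]), 'qvel': array([-0.0014942 , -0.00044708,  0.0020743 ,  0.00019684, -0.00128089,
       -0.00187128]), 'tau': array([ 1.79145063e-03, -4.81724739e+01,  2.99244261e+01,  1.27217872e-02,
       -2.32101120e-04,  1.91906190e-05]), 'tcp_pos': array([ 0.23003169, -0.52652183,  0.2524829 ]), 'orientation': array([-8.35997830e-04,  9.78882739e-01,  2.04420849e-01, -4.50431784e-05]), 'wrist_force': array([0.17809502, 0.53679131, 0.25285603]), 'ft_torque': array([ 0.05378566, -0.05788081,  0.01500006]), 'grip_force': 0.0, 'finger_gap': 0.08574426413998228}
```
View pics/top0.png

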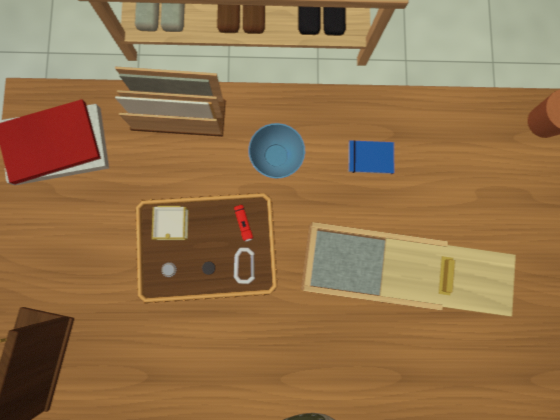

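View pics/side0.png

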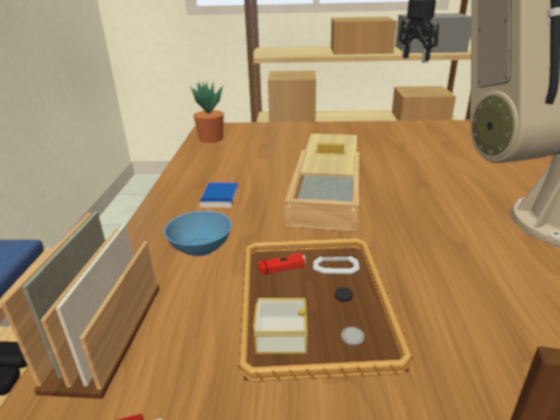

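Top view: torch at about (243,222), box opening centred at (347,263), brass pull at (447,276). Side view: torch (282,264), box opening (327,187), pull (330,148). Next I measure these.

```bash
cat > h.py <<'E'
import numpy as np,cv2
def load(n): return dict(np.load(f"pics/{n}.npz"))
def ray(c,p):
    d=c["R"].T@np.linalg.inv(c["K"])@np.array([p[0],p[1],1.]); return -c["R"].T@c["t"],d
def plane(c,p,z):
    o,d=ray(c,p); return o+d*(z-o[2])/d[2]
def tri(*cp):
    A=np.zeros((3,3));b=np.zeros(3)
    for c,p in cp:
        o,d=ray(c,p);d=d/np.linalg.norm(d);M=np.eye(3)-np.outer(d,d);A+=M;b+=M@o
    return np.linalg.solve(A,b)
def blob(c,lo,hi,roi):
    x0,y0,x1,y1=roi; h=cv2.cvtColor(c["image"],cv2.COLOR_RGB2HSV)
    m=cv2.inRange(h,np.array(lo),np.array(hi)); k=np.zeros_like(m);k[y0:y1,x0:x1]=m[y0:y1,x0:x1]
    cs,_=cv2.findContours(k,cv2.RETR_EXTERNAL,cv2.CHAIN_APPROX_NONE)
    q=max(cs,key=cv2.contourArea); return q,cv2.minAreaRect(q)
E
python3 - <<'E'
from h import *
np.set_printoptions(precision=4,suppress=True)
T,S=load("top0"),load("side0")
_,t=blob(T,(0,150,80),(8,255,255),(225,195,262,250)); _,s=blob(S,(0,150,80),(8,255,255),(250,245,315,280))
print("torch",t,s,tri((T,t[0]),(S,s[0])))
b=cv2.boxPoints(t); print(b,[plane(T,p,.024)for p in b])
for c,p in((T,(447,290)),(T,(447,265)),(T,(400,255)),(S,(330,148)),(S,(330,142)),(T,(347,263)),(S,(327,187)),(T,(480,280))): print(p,cv2.cvtColor(c["image"],cv2.COLOR_RGB2HSV)[p[1],p[0]])
a=T["image"][205:330,290:530,::-1];a=cv2.resize(a,None,fx=3.3,fy=3.3,interpolation=cv2.INTER_CUBIC)
a2=S["image"][125:235,280:370,::-1];a2=cv2.resize(a2,None,fx=5,fy=5,interpolation=cv2.INTER_CUBIC)
cv2.imwrite("pics/ct.png",a);cv2.imwrite("pics/cs.png",a2)
E
```

```text
torch ((242.78302001953125, 221.99057006835938), (35.851104736328125, 11.126205444335938), 74.05460357666016) ((280.6153564453125, 263.5769348144531), (15.493175506591797, 46.0872917175293), 78.69007110595703) [0.6027 0.171  0.0185]
[[232.5094 206.283 ]
 [243.2076 203.2264]
 [253.0566 237.6981]
 [242.3585 240.7547]] [array([0.6373, 0.1948, 0.024 ]), array([0.6447, 0.1706, 0.024 ]), array([0.5661, 0.1469, 0.024 ]), array([0.559 , 0.1709, 0.024 ])]
(447, 290) [ 23 159 167]
(447, 265) [ 20 174 138]
(400, 255) [ 23  95 195]
(330, 148) [ 21 170 162]
(330, 142) [ 23 117 199]
(347, 263) [ 50  23 136]
(327, 187) [ 42  22 149]
(480, 280) [ 23 101 180]
```

View pics/ct.png

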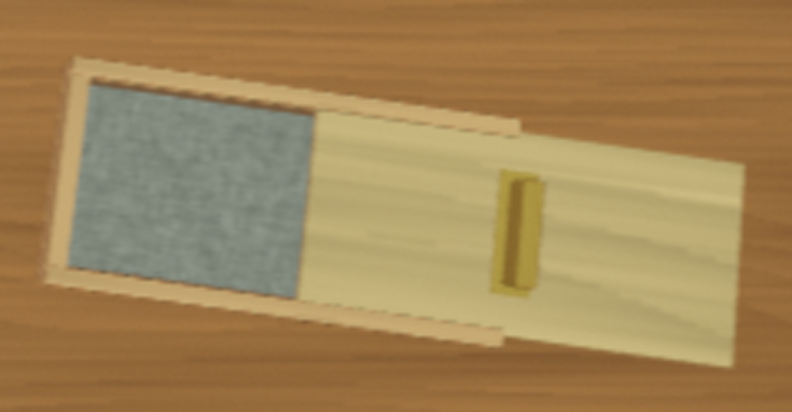

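View pics/cs.png

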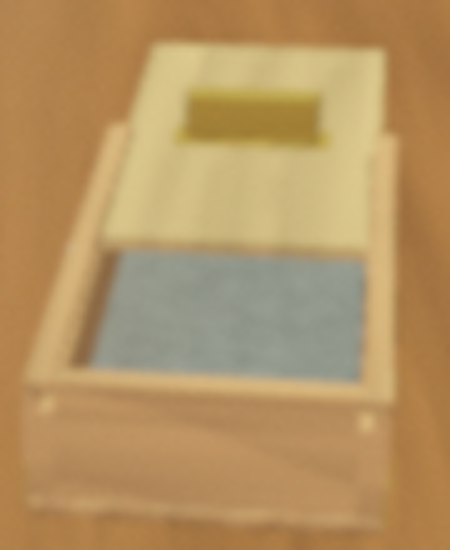

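```bash
cat >> h.py <<'E'
from scipy.spatial.transform import Rotation as Ro
def go(xyz,ydir):
    """shift/turn in tool axes to reach TCP xyz, tool down, closing along world xy dir ydir (nearest half turn), from measured pose"""
    from workcell import env
    s=env.get_state(); q=s["orientation"]; R=Ro.from_quat([*q[1:],q[0]])
    y=np.array([*ydir,0.]);y/=np.linalg.norm(y)
    if y@R.as_matrix()[:,1]<0: y=-y
    z=np.array([0,0,-1.]);G=Ro.from_matrix(np.c_[np.cross(y,z),y,z])
    print("shift",np.round(R.inv().apply(np.array(xyz)-s["tcp_pos"]),4),"rot",np.round((R.inv()*G).as_rotvec(),4),"j6",s["joint_pos"][5])
E
python3 - <<'E'
from h import *
np.set_printoptions(precision=4,suppress=True)
T,S=load("top0"),load("side0")
ct=lambda *p:(p[0]/3.3+290-.35,p[1]/3.3+205-.35); cs=lambda *p:(p[0]/5+280-.4,p[1]/5+125-.4)
P={n:tri((T,ct(*a)),(S,cs(*b))) for n,a,b in(("A",(75,58),(28,386)),("B",(47,282),(393,402)),("C",(520,120),(110,122)),("D",(503,345),(397,134)),
 ("lid1",(316,112),(104,247)),("lid2",(298,299),(366,248)),("lidfar1",(744,164),(152,43)),("lidfar2",(732,366),(385,48)),("pullA",(533,178),(188,93)),("pullB",(522,290),(322,95)))}
for k,v in P.items(): print(k,v)
for n in ((75,58),(47,282),(520,120),(503,345)): print("box top",plane(T,ct(*n),.064))
for n in ((316,112),(298,299),(744,164),(732,366)): print("lid top",plane(T,ct(*n),.057))
for n in ((533,178),(522,290)): print("pull",plane(T,ct(*n),.083))
go((.6027,.171,.15),(-.0238,.0784))
E
```

```text
A [0.5984 0.0169 0.0631]
B [0.4523 0.036  0.0649]
C [ 0.5611 -0.2772  0.0678]
D [ 0.414  -0.2594  0.0665]
lid1 [ 0.5655 -0.1458  0.0536]
lid2 [ 0.4431 -0.1288  0.0596]
lidfar1 [ 0.5343 -0.4302  0.0603]
lidfar2 [ 0.4013 -0.4116  0.0621]
pullA [ 0.5215 -0.2766  0.0838]
pullB [ 0.4517 -0.2651  0.0861]
box top [0.5986 0.017  0.064 ]
box top [0.4528 0.0358 0.064 ]
box top [ 0.5607 -0.2789  0.064 ]
box top [ 0.4147 -0.2606  0.064 ]
lid top [ 0.565  -0.1448  0.057 ]
lid top [ 0.4426 -0.1294  0.057 ]
lid top [ 0.5332 -0.4321  0.057 ]
lid top [ 0.4014 -0.4147  0.057 ]
pull [ 0.5221 -0.277   0.083 ]
pull [ 0.451  -0.2664  0.083 ]
shift [ 0.6207 -0.4899  0.1035] rot [-0.0017 -0.0002  0.117 ] j6 1.431253064999631
```

Units first: shifts go in units of 25 mm and turns go in units of 0.2 rad. So 0.36 m is 14.4, 0.315 m is 12.6, 0.06 rad is 0.3.

```bash
echo '{"segments":[[1.8, -1.4, 0, 0, 0, 0], [3.6, -2.8, 0, 0, 0, 0], [5.4, -4.24, 0, 0, 0, 0.15], [7.2, -5.68, 0, 0, 0, 0.3], [9, -7.12, 0, 0, 0, 0.45], [10.8, -8.52, 0.4, 0, 0, 0.585], [12.6, -9.96, 0.8, 0, 0, 0.585], [14.4, -11.36, 1.2, 0, 0, 0.585]]}' | python3 nudge.py 0.05 40; python3 - <<'E'
from h import *
go((.6027,.171,.15),(-.0238,.0784))
E
```

```text
clock: 1.1
tcp_pos: [0.4468, -0.1208, 0.2229]
orientation: [0.0, 0.989, 0.147, 0.0]
wrist_force: [0.5, -0.8, 0.3]
finger_gap: 0.0501
grip_force: 0.0
shift [ 0.2339 -0.234   0.0728] rot [ 0.0002 -0.0001 -0.0001] j6 2.4092509563367113
```

In the tool's units: -0.234 m is -9.36, 0.234 m is 9.36.

```bash
echo '{"segments":[[1.68, -1.68, 0.52, 0, 0, 0], [3.36, -3.36, 1.04, 0, 0, 0], [5.04, -5.04, 1.56, 0, 0, 0], [6.72, -6.72, 2.08, 0, 0, 0], [8.4, -8.4, 2.6, 0, 0, 0], [9.36, -9.36, 2.92, 0, 0, 0], [9.36, -9.36, 2.92, 0, 0, 0], [9.36, -9.36, 2.92, 0, 0, 0]]}' | python3 nudge.py 0.05 40; python3 - <<'E'
from h import *
from workcell import env
c=env.read_camera("wrist"); cv2.imwrite("pics/w1.png",c["image"][:,:,::-1]); np.savez("pics/w1.npz",**c)
T=load("top0");_,t=blob(T,(0,150,80),(8,255,255),(225,195,262,250))
try:
    q,r=blob(c,(0,150,60),(9,255,255),(0,0,560,420)); print(r,plane(c,r[0],.02),[plane(c,p,.024).round(4) for p in cv2.boxPoints(r)],"tri",tri((c,r[0]),(T,t[0])))
except Exception as e: print(e)
go((.6027,.171,.031),(-.0238,.0784))
E
```

```text
clock: 2.1
tcp_pos: [0.6017, 0.1689, 0.1498]
orientation: [0.0, 0.989, 0.147, -0.001]
wrist_force: [-0.6, -0.0, 0.2]
finger_gap: 0.0503
grip_force: 0.0
((283.06134033203125, 219.9785919189453), (93.7583236694336, 33.24345779418945), 89.21517944335938) [0.59610533 0.16738233 0.02      ] [array([0.6262, 0.189 , 0.024 ]), array([0.6332, 0.1672, 0.024 ]), array([0.5661, 0.1447, 0.024 ]), array([0.5584, 0.1684, 0.024 ])] tri [0.60060368 0.16949623 0.03557903]
shift [ 0.0017 -0.0022  0.1192] rot [ 0.0002  0.0009 -0.0006] j6 2.9922409820770537
```

View pics/w1.png

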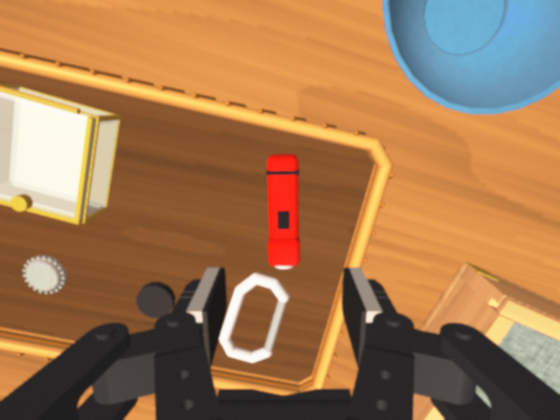

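The torch is vertical in the wrist view (cols 267–299, rows 155–270, lens at the bottom) and centred between the fingers, with both sides free. Now straight down.

In the tool's units: 0.119 m is 4.76, 0.112 m is 4.48.

```bash
echo '{"segments":[[0, 0, 1.6, 0, 0, 0], [0, 0, 3, 0, 0, 0], [0, 0, 4, 0, 0, 0], [0, 0, 4.48, 0, 0, 0], [0, 0, 4.76, 0, 0, 0], [0, 0, 4.76, 0, 0, 0]]}' | python3 nudge.py && echo '{"segments":[[0, 0, 0, 0, 0, 0], [0, 0, 0, 0, 0, 0], [0, 0, 0, 0, 0, 0], [0, 0, 0, 0, 0, 0], [0, 0, 0, 0, 0, 0]]}' | python3 nudge.py 0.01 40
```

```text
clock: 2.9
tcp_pos: [0.6026, 0.1689, 0.0318]
orientation: [0.0, 0.989, 0.147, 0.0]
wrist_force: [0.1, 0.5, -0.5]
finger_gap: 0.05
grip_force: 0.0
clock: 3.52
tcp_pos: [0.6033, 0.1694, 0.0325]
orientation: [0.0, 0.989, 0.147, 0.001]
wrist_force: [-1.2, -0.7, 5.5]
finger_gap: 0.0206
grip_force: 40.2
```

In the tool's units: -0.13 m is -5.2, -0.1 m is -4.

```bash
echo '{"segments":[[0, 0, -0.8, 0, 0, 0], [0, 0, -2.4, 0, 0, 0], [0, 0, -4, 0, 0, 0], [0, 0, -5.2, 0, 0, 0], [0, 0, -5.2, 0, 0, 0]]}' | python3 nudge.py; python3 - <<'E'
from h import *
go((.5143,-.0622,.16),(.1273,.992))
E
```

```text
clock: 4.15
tcp_pos: [0.6039, 0.1696, 0.164]
orientation: [0.0, 0.989, 0.147, 0.003]
wrist_force: [0.0, -0.4, -1.0]
finger_gap: 0.0211
grip_force: 39.5
shift [-0.1532  0.1957  0.0034] rot [-2.000e-04 -5.300e-03  4.226e-01] j6 2.99257940403927
```

In the tool's units: 0.196 m is 7.84, 0.155 m is 6.2, 0.423 rad is 2.115.

```bash
echo '{"segments":[[-1.2, 1.6, 0, 0, 0, 0.5], [-2.4, 3.2, 0, 0, 0, 1], [-3.6, 4.8, 0, 0, 0, 1.5], [-4.8, 6.2, 0, 0, 0, 2], [-6.12, 7.84, 0.12, 0, -0.02, 2.115], [-6.12, 7.84, 0.12, 0, -0.02, 2.115], [-6.12, 7.84, 0.12, 0, -0.02, 2.115]]}' | python3 nudge.py; python3 - <<'E'
from h import *
from workcell import env
c=env.read_camera("wrist"); cv2.imwrite("pics/w2.png",c["image"][:,:,::-1])
go((.5143,-.0622,.036),(.1273,.992))
E
```

```text
clock: 5.03
tcp_pos: [0.5123, -0.0625, 0.1573]
orientation: [-0.0, 0.998, -0.064, -0.003]
wrist_force: [0.3, -0.9, 0.1]
finger_gap: 0.0209
grip_force: 39.5
shift [ 2.200e-03 -1.000e-04  1.215e-01] rot [ 0.0003  0.005  -0.    ] j6 2.993785218118725
```

View pics/w2.png

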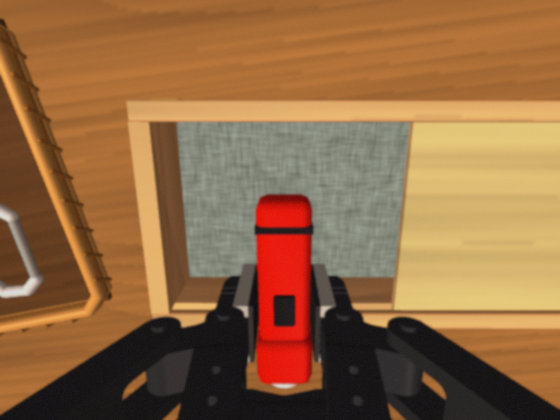

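The torch is held straight (cols 256–313) over the opening (cols 150–410), parallel to the end walls. I lower it gently.

```bash
echo '{"segments":[[0.08, 0, 1.2, 0, 0.02, 0], [0.08, 0, 2.4, 0, 0.02, 0], [0.08, 0, 3.4, 0, 0.02, 0], [0.08, 0, 4, 0, 0.02, 0], [0.08, 0, 4.4, 0, 0.02, 0], [0.08, 0, 4.64, 0, 0.02, 0], [0.08, 0, 4.76, 0, 0.02, 0], [0.08, 0, 4.76, 0, 0.02, 0]]}' | python3 nudge.py
```

```text
clock: 6.08
tcp_pos: [0.5146, -0.0632, 0.0396]
orientation: [0.001, 0.998, -0.064, 0.0]
wrist_force: [-0.0, 0.0, -0.7]
finger_gap: 0.0212
grip_force: 39.6
```

```bash
echo '{"segments":[[0, 0, 0.08, 0, 0, 0], [0, 0, 0.16, 0, 0, 0], [0, 0, 0.16, 0, 0, 0]]}' | python3 nudge.py
```

```text
clock: 6.45
tcp_pos: [0.5143, -0.0631, 0.0352]
orientation: [0.0, 0.998, -0.064, -0.0]
wrist_force: [-0.8, -0.4, -1.0]
finger_gap: 0.0211
grip_force: 39.6
```

In the tool's units: 0.0015 m is 0.06, 0.001 m is 0.04.

```bash
echo '{"segments":[[0, 0, 0.04, 0, 0, 0], [0, 0, 0.06, 0, 0, 0]]}' | python3 nudge.py; echo '{"segments":[[0, 0, 0, 0, 0, 0], [0, 0, 0, 0, 0, 0], [0, 0, 0, 0, 0, 0], [0, 0, 0, 0, 0, 0]]}' | python3 nudge.py 0.05; echo '{"segments":[[0, 0, -0.8, 0, 0, 0], [0, 0, -2.4, 0, 0, 0], [0, 0, -4.4, 0, 0, 0], [0, 0, -5, 0, 0, 0], [0, 0, -5, 0, 0, 0]]}' | python3 nudge.py; python3 - <<'E'
from h import *
from workcell import env
c=env.read_camera("wrist"); np.savez("pics/w3.npz",**c)
q,r=blob(c,(0,150,60),(9,255,255),(0,0,560,420)); print(r,plane(c,r[0],.02))
go((.4866,-.2717,.16),(.1273,.992))
E
```

```text
clock: 6.7
tcp_pos: [0.5144, -0.0631, 0.0344]
orientation: [0.001, 0.998, -0.064, 0.0]
wrist_force: [-3.5, -0.4, 9.0]
finger_gap: 0.0211
grip_force: 40.7
clock: 7.2
tcp_pos: [0.5143, -0.063, 0.0337]
orientation: [0.0, 0.998, -0.064, -0.0]
wrist_force: [1.2, -0.8, -0.6]
finger_gap: 0.0499
grip_force: 0.0
clock: 7.82
tcp_pos: [0.5151, -0.0631, 0.1596]
orientation: [0.001, 0.998, -0.064, 0.001]
wrist_force: [0.9, 0.4, 0.3]
finger_gap: 0.0499
grip_force: 0.0
((283.4999694824219, 219.49996948242188), (28.999996185302734, 88.99998474121094), 0.0) [ 0.50730006 -0.06264077  0.02      ]
shift [-0.0006  0.2106 -0.0016] rot [ 0.0009  0.0001 -0.0006] j6 2.9935342610998483
```

Torch is in, placed at contact. Next, above the pull.

```bash
echo '{"segments":[[0, 2, 0, 0, 0, 0], [0, 4, 0, 0, 0, 0], [0, 6, 0, 0, 0, 0], [0, 7.6, 0, 0, 0, 0], [0, 8.4, 0, 0, 0, 0], [0, 8.4, 0, 0, 0, 0], [0, 8.4, 0, 0, 0, 0]]}' | python3 nudge.py; python3 - <<'E'
from h import *
from workcell import env
c=env.read_camera("wrist"); np.savez("pics/w4.npz",**c); cv2.imwrite("pics/w4.png",c["image"][:,:,::-1])
go((.4866,-.2717,.085),(.1273,.992))
print(plane(c,(283,212),.083))
E
```

```text
clock: 8.75
tcp_pos: [0.4872, -0.2698, 0.1582]
orientation: [-0.0, 0.998, -0.064, -0.001]
wrist_force: [0.7, 1.7, 0.1]
finger_gap: 0.0499
grip_force: 0.0
shift [-0.0005  0.0021  0.0735] rot [-0.0002  0.0009  0.0008] j6 2.619060863861522
[ 0.50350886 -0.27185331  0.083     ]
```

View pics/w4.png

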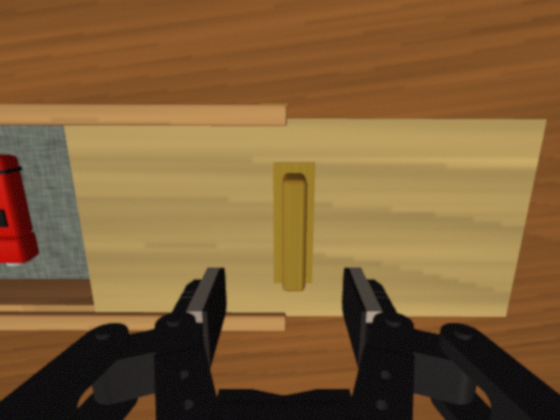

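Wrist view: bar top centred at about (293,232), ends at rows 173 and 290. I check its position and height against the top view.

```bash
python3 - <<'E'
from h import *
c,T,S=load("w4"),load("top0"),load("side0")
ct=lambda *p:(p[0]/3.3+290-.35,p[1]/3.3+205-.35); cs=lambda *p:(p[0]/5+280-.4,p[1]/5+125-.4)
print(tri((c,(293,232)),(T,ct(527.5,234)),(S,cs(255,94))),plane(c,(293,232),.083),plane(c,(293,175),.083),plane(c,(293,290),.083))
p=plane(c,(293,232),.083)
go((p[0],p[1],.082),(.1273,.992))
E
```

```text
[ 0.48744774 -0.27461902  0.08158661] [ 0.49085375 -0.27606687  0.083     ] [ 0.52386223 -0.27998053  0.083     ] [ 0.45377537 -0.27167066  0.083     ]
shift [0.0043 0.0059 0.0764] rot [-0.0002  0.0009  0.0008] j6 2.619060863861522
```

```bash
echo '{"segments":[[0.08, 0.2, 0.8, 0, 0, 0], [0.08, 0.2, 1.8, 0, 0, 0], [0.08, 0.2, 2.56, 0, 0, 0], [0.08, 0.2, 2.92, 0, 0, 0], [0.08, 0.2, 2.92, 0, 0, 0]]}' | python3 nudge.py; echo '{"segments":[[0, 0, 0, 0, 0, 0], [0, 0, 0, 0, 0, 0], [0, 0, 0, 0, 0, 0], [0, 0, 0, 0, 0, 0], [0, 0, 0, 0, 0, 0], [0, 0, 0, 0, 0, 0]]}' | python3 nudge.py 0.005 30
```

```text
clock: 9.43
tcp_pos: [0.4888, -0.2755, 0.0857]
orientation: [0.0, 0.998, -0.063, -0.0]
wrist_force: [-0.4, 0.2, 1.1]
finger_gap: 0.05
grip_force: 0.0
clock: 10.18
tcp_pos: [0.4894, -0.2769, 0.087]
orientation: [0.001, 0.998, -0.064, 0.001]
wrist_force: [0.2, 1.1, 6.3]
finger_gap: 0.0133
grip_force: 31.7
```

In the tool's units: -0.0015 m is -0.06, -0.001 m is -0.04.

```bash
echo '{"segments":[[0, 0, -0.04, 0, 0, 0], [0, 0, -0.06, 0, 0, 0]]}' | python3 nudge.py; echo '{"segments":[[0, -0.16, 0, 0, 0, 0], [0, -0.36, 0, 0, 0, 0], [0, -0.56, 0, 0, 0, 0], [0, -0.76, 0, 0, 0, 0], [0, -0.96, 0, 0, 0, 0], [0, -1.16, 0, 0, 0, 0], [0, -1.28, 0, 0, 0, 0], [0, -1.36, 0, 0, 0, 0]]}' | python3 nudge.py; echo '{"segments":[[0, -0.04, 0, 0, 0, 0], [0, -0.08, 0, 0, 0, 0], [0, -0.12, 0, 0, 0, 0], [0, -0.16, 0, 0, 0, 0]]}' | python3 nudge.py
```

```text
clock: 10.42
tcp_pos: [0.4894, -0.2768, 0.087]
orientation: [0.001, 0.998, -0.064, 0.001]
wrist_force: [3.8, -1.9, -8.5]
finger_gap: 0.0132
grip_force: 29.9
clock: 11.42
tcp_pos: [0.4938, -0.2428, 0.087]
orientation: [0.001, 0.998, -0.064, 0.0]
wrist_force: [4.4, -2.4, -6.6]
finger_gap: 0.0137
grip_force: 30.0
clock: 11.92
tcp_pos: [0.4943, -0.2389, 0.087]
orientation: [0.001, 0.998, -0.064, 0.001]
wrist_force: [5.1, -2.0, -6.3]
finger_gap: 0.013
grip_force: 30.0
```

```bash
cat > chk.py <<'E'
import sys
from h import *
from workcell import env
s=env.get_state();f=s["wrist_force"];p=-(f@[.1273,.992,0]);y=(s["tcp_pos"]-[.5067,-.1217,0])@[.1273,.992,0]
print("push %.1f side %.1f z %.1f  y %.4f q~%.4f"%(p,f@[.992,-.1273,0],f[2],y,.154-(y+.1562)))
sys.exit(p>4)
E
exec 2>&1
echo '{"segments":[[0, -0.08, 0.012, 0, 0, 0], [0, -0.16, 0.02, 0, 0, 0], [0, -0.24, 0.02, 0, 0, 0]]}' | python3 nudge.py >/dev/null; python3 chk.py && echo '{"segments":[[0, -0.04, 0, 0, 0, 0], [0, -0.08, 0, 0, 0, 0]]}' | python3 nudge.py >/dev/null && python3 chk.py && echo '{"segments":[[0, -0.04, 0, 0, 0, 0], [0, -0.08, 0, 0, 0, 0]]}' | python3 nudge.py >/dev/null && python3 chk.py && echo '{"segments":[[0, -0.04, 0, 0, 0, 0], [0, -0.08, 0, 0, 0, 0]]}' | python3 nudge.py >/dev/null && python3 chk.py && echo '{"segments":[[0, -0.04, 0, 0, 0, 0], [0, -0.08, 0, 0, 0, 0]]}' | python3 nudge.py >/dev/null && python3 chk.py && echo '{"segments":[[0, -0.04, 0, 0, 0, 0], [0, -0.08, 0, 0, 0, 0]]}' | python3 nudge.py >/dev/null && python3 chk.py
```

```text
push 2.7 side 5.5 z -4.8  y -0.1119 q~0.1097
False
```

```bash
sed -i 's/sys.exit(p>4)/sys.exit(int(p>4))/' chk.py
echo '{"segments":[[0, -0.04, 0, 0, 0, 0], [0, -0.08, 0, 0, 0, 0]]}' | python3 nudge.py >/dev/null && python3 chk.py && echo '{"segments":[[0, -0.04, 0, 0, 0, 0], [0, -0.08, 0, 0, 0, 0]]}' | python3 nudge.py >/dev/null && python3 chk.py && echo '{"segments":[[0, -0.04, 0, 0, 0, 0], [0, -0.08, 0, 0, 0, 0]]}' | python3 nudge.py >/dev/null && python3 chk.py && echo '{"segments":[[0, -0.04, 0, 0, 0, 0], [0, -0.08, 0, 0, 0, 0]]}' | python3 nudge.py >/dev/null && python3 chk.py && echo '{"segments":[[0, -0.04, 0, 0, 0, 0], [0, -0.08, 0, 0, 0, 0]]}' | python3 nudge.py >/dev/null && python3 chk.py && echo '{"segments":[[0, -0.04, 0, 0, 0, 0], [0, -0.08, 0, 0, 0, 0]]}' | python3 nudge.py >/dev/null && python3 chk.py
```

```text
push 1.3 side 4.8 z -4.7  y -0.1099 q~0.1077
push 1.7 side 5.7 z -3.8  y -0.1079 q~0.1057
push 0.3 side 6.2 z -4.9  y -0.1059 q~0.1037
push 0.9 side 4.7 z -4.8  y -0.1040 q~0.1018
push 0.4 side 5.2 z -4.1  y -0.1019 q~0.0997
push 1.4 side 5.9 z -4.8  y -0.0999 q~0.0977
```

```bash
echo '{"segments":[[0.012, -0.04, 0, 0, 0, 0], [0.02, -0.08, 0, 0, 0, 0]]}' | python3 nudge.py >/dev/null && python3 chk.py && echo '{"segments":[[0, -0.04, 0, 0, 0, 0], [0, -0.08, 0, 0, 0, 0]]}' | python3 nudge.py >/dev/null && python3 chk.py && echo '{"segments":[[0, -0.04, 0, 0, 0, 0], [0, -0.08, 0, 0, 0, 0]]}' | python3 nudge.py >/dev/null && python3 chk.py && echo '{"segments":[[0, -0.04, 0, 0, 0, 0], [0, -0.08, 0, 0, 0, 0]]}' | python3 nudge.py >/dev/null && python3 chk.py && echo '{"segments":[[0, -0.04, 0, 0, 0, 0], [0, -0.08, 0, 0, 0, 0]]}' | python3 nudge.py >/dev/null && python3 chk.py && echo '{"segments":[[0, -0.04, 0, 0, 0, 0], [0, -0.08, 0, 0, 0, 0]]}' | python3 nudge.py >/dev/null && python3 chk.py && echo '{"segments":[[0, -0.04, 0, 0, 0, 0], [0, -0.08, 0, 0, 0, 0]]}' | python3 nudge.py >/dev/null && python3 chk.py && echo '{"segments":[[0, -0.04, 0, 0, 0, 0], [0, -0.08, 0, 0, 0, 0]]}' | python3 nudge.py >/dev/null && python3 chk.py && echo '{"segments":[[0, -0.04, 0, 0, 0, 0], [0, -0.08, 0, 0, 0, 0]]}' | python3 nudge.py >/dev/null && python3 chk.py && echo '{"segments":[[0, -0.04, 0, 0, 0, 0], [0, -0.08, 0, 0, 0, 0]]}' | python3 nudge.py >/dev/null && python3 chk.py && echo '{"segments":[[0, -0.04, 0, 0, 0, 0], [0, -0.08, 0, 0, 0, 0]]}' | python3 nudge.py >/dev/null && python3 chk.py && echo '{"segments":[[0, -0.04, 0, 0, 0, 0], [0, -0.08, 0, 0, 0, 0]]}' | python3 nudge.py >/dev/null && python3 chk.py
```

```text
push 1.2 side 3.7 z -3.2  y -0.0978 q~0.0956
push 1.7 side 4.3 z -3.7  y -0.0958 q~0.0936
push 1.1 side 5.5 z -3.8  y -0.0938 q~0.0916
push 1.4 side 4.6 z -3.6  y -0.0918 q~0.0896
push 2.2 side 5.4 z -3.1  y -0.0898 q~0.0876
push 1.4 side 6.0 z -4.0  y -0.0878 q~0.0856
push 2.1 side 4.5 z -4.0  y -0.0858 q~0.0836
push 1.1 side 4.4 z -4.3  y -0.0838 q~0.0816
push 1.1 side 4.6 z -3.9  y -0.0818 q~0.0796
push 1.7 side 5.4 z -4.3  y -0.0798 q~0.0776
push 0.5 side 4.9 z -3.8  y -0.0778 q~0.0756
push 1.6 side 4.1 z -3.5  y -0.0758 q~0.0736
```

In the tool's units: -0.002 m is -0.08, -0.001 m is -0.04.

```bash
echo '{"segments":[[0.012, -0.04, 0, 0, 0, 0], [0.02, -0.08, 0, 0, 0, 0]]}' | python3 nudge.py >/dev/null && python3 chk.py && echo '{"segments":[[0, -0.04, 0, 0, 0, 0], [0, -0.08, 0, 0, 0, 0]]}' | python3 nudge.py >/dev/null && python3 chk.py && echo '{"segments":[[0, -0.04, 0, 0, 0, 0], [0, -0.08, 0, 0, 0, 0]]}' | python3 nudge.py >/dev/null && python3 chk.py && echo '{"segments":[[0, -0.04, 0, 0, 0, 0], [0, -0.08, 0, 0, 0, 0]]}' | python3 nudge.py >/dev/null && python3 chk.py && echo '{"segments":[[0, -0.04, 0, 0, 0, 0], [0, -0.08, 0, 0, 0, 0]]}' | python3 nudge.py >/dev/null && python3 chk.py && echo '{"segments":[[0, -0.04, 0, 0, 0, 0], [0, -0.08, 0, 0, 0, 0]]}' | python3 nudge.py >/dev/null && python3 chk.py && echo '{"segments":[[0, -0.04, 0, 0, 0, 0], [0, -0.08, 0, 0, 0, 0]]}' | python3 nudge.py >/dev/null && python3 chk.py && echo '{"segments":[[0, -0.04, 0, 0, 0, 0], [0, -0.08, 0, 0, 0, 0]]}' | python3 nudge.py >/dev/null && python3 chk.py && echo '{"segments":[[0, -0.04, 0, 0, 0, 0], [0, -0.08, 0, 0, 0, 0]]}' | python3 nudge.py >/dev/null && python3 chk.py && echo '{"segments":[[0, -0.04, 0, 0, 0, 0], [0, -0.08, 0, 0, 0, 0]]}' | python3 nudge.py >/dev/null && python3 chk.py && echo '{"segments":[[0, -0.04, 0, 0, 0, 0], [0, -0.08, 0, 0, 0, 0]]}' | python3 nudge.py >/dev/null && python3 chk.py && echo '{"segments":[[0, -0.04, 0, 0, 0, 0], [0, -0.08, 0, 0, 0, 0]]}' | python3 nudge.py >/dev/null && python3 chk.py
```

```text
push 1.1 side 1.4 z -1.7  y -0.0738 q~0.0716
push 1.6 side 2.2 z -0.5  y -0.0717 q~0.0695
push 1.8 side 1.3 z 0.8  y -0.0698 q~0.0676
push 2.6 side -0.4 z 1.5  y -0.0677 q~0.0655
push 2.1 side 0.3 z 3.4  y -0.0657 q~0.0635
push 1.4 side -1.6 z 4.3  y -0.0637 q~0.0615
push 1.5 side -2.1 z 5.2  y -0.0617 q~0.0595
push 2.2 side -1.5 z 5.4  y -0.0597 q~0.0575
push 1.1 side -1.3 z 4.7  y -0.0577 q~0.0555
push 2.5 side -2.6 z 5.8  y -0.0558 q~0.0536
push 6.1 side -3.0 z 6.0  y -0.0545 q~0.0523
```

In the tool's units: -0.001 m is -0.04.

```bash
echo '{"segments":[[0, 0, 0, 0, 0, 0], [0, 0, 0, 0, 0, 0]]}' | python3 nudge.py >/dev/null; python3 chk.py; echo '{"segments":[[0, -0.04, 0, 0, 0, 0], [0, -0.04, 0, 0, 0, 0]]}' | python3 nudge.py ; python3 chk.py
```

```text
push 4.0 side -2.5 z 4.8  y -0.0544 q~0.0522
clock: 20.05
tcp_pos: [0.5027, -0.1754, 0.087]
orientation: [0.001, 0.998, -0.064, -0.0]
wrist_force: [-2.7, -4.9, 4.9]
finger_gap: 0.0135
grip_force: 31.6
push 5.2 side -2.1 z 4.9  y -0.0538 q~0.0516
```

In the tool's units: -0.001 m is -0.04.

```bash
echo '{"segments":[[0, -0.04, 0, 0, 0, 0], [0, -0.04, 0, 0, 0, 0]]}' | python3 nudge.py >/dev/null; python3 chk.py
```

```text
push 7.4 side -3.3 z 5.7  y -0.0532 q~0.0510
```

Binding is confirmed: the push rises at each step. I ease back about 15 mm.

```bash
echo '{"segments":[[0, 0.08, 0, 0, 0, 0], [0, 0.2, 0, 0, 0, 0], [0, 0.32, 0, 0, 0, 0], [0, 0.44, 0, 0, 0, 0], [0, 0.56, 0, 0, 0, 0], [0, 0.64, 0, 0, 0, 0], [0, 0.68, 0, 0, 0, 0], [0, 0.68, 0, 0, 0, 0]]}' | python3 nudge.py >/dev/null; python3 chk.py;  echo '{"segments":[[0, 0, 0, 0, 0, 0], [0, 0, 0, 0, 0, 0], [0, 0, 0, 0, 0, 0], [0, 0, 0, 0, 0, 0]]}' | python3 nudge.py 0.05; echo '{"segments":[[0, 0, -0.4, 0, 0, 0], [0, 0, -1.2, 0, 0, 0], [0, 0, -2.8, 0, 0, 0], [0, 0, -4, 0, 0, 0], [0, 0, -4, 0, 0, 0]]}' | python3 nudge.py; python3 - <<'E'
from h import *
from workcell import env
c=env.read_camera("wrist"); cv2.imwrite("pics/w5.png",c["image"][:,:,::-1])
E
```

```text
push -0.7 side -2.4 z 6.9  y -0.0679 q~0.0657
clock: 21.8
tcp_pos: [0.5009, -0.1902, 0.0867]
orientation: [0.0, 0.998, -0.064, -0.0]
wrist_force: [-0.1, 0.2, -0.0]
finger_gap: 0.05
grip_force: 0.0
clock: 22.42
tcp_pos: [0.5027, -0.1912, 0.1904]
orientation: [0.002, 0.998, -0.064, 0.003]
wrist_force: [0.3, 0.9, -0.2]
finger_gap: 0.0503
grip_force: 0.0
```

View pics/w5.png

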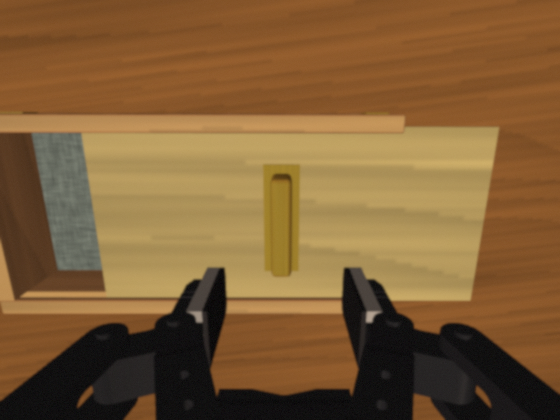

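The pull stands at (281,225) midway between the open fingers, and the lid stayed where I left it, with the box still partly open at cols 35–105. Handing in.

```bash
python3 -c "
from workcell import env
print(env.hand_in())"
```

```text
the job is handed in; nothing more can be done
None
```

I laid the torch in the box, slid the lid until it bound at about 52 mm open (peak push about 7 N), eased it back to about 66 mm open and handed the job in at 22 s; no verdict came back.

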